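# Stand the fallen oil bottle, then hold the sprung rod at its mark

### The job

Clear the way for a pull test: the orange oil bottle has toppled out of its marked row towards the pull rig, so stand it upright on the empty white spot of the row, let go of it and leave the other bottles and tools where they are. Then pull the sprung rod out by its black knob until the yellow disc is level with the tip of the red marker on the scale, and finish while still gripping the knob and holding it there: the spring draws it back if you let go.

Things in the scene. Friction and masses are not known exactly. Their poses are not given: they have to be found in the camera images.
- bottle: Square plastic oil bottle, body 46 x 46 x 108 mm, then a neck and a round red cap 26 mm across up to 146 mm; 0.15 to 0.3 kg. Origin: centre of its base; z runs from base to cap. Orange. Starts lying flat on a side face: base over its own empty spot in the row, cap towards the rod (within 20 degrees of the rig's -y), axis 23 mm above the bench.
- neighbour_a: Square plastic oil bottle, body 46 x 46 x 108 mm, then a neck and a round blue cap 26 mm across up to 146 mm; 0.15 to 0.3 kg. Origin: centre of its base; z runs from base to cap. White, standing upright on one of the other spots; must stay there.
- neighbour_b: Square plastic oil bottle, body 46 x 46 x 108 mm, then a neck and a round green cap 26 mm across up to 146 mm; 0.15 to 0.3 kg. Origin: centre of its base; z runs from base to cap. Grey, standing upright on another spot; must stay there.
- lane: Row painted flat on the bench (no height): a strip 310 x 92 mm between black and yellow tapes, with three white round spots of 72 mm diameter, 100 mm apart. Origin: its middle on the bench; x along the row, away from the robot at yaw 0. Two spots carry the neighbours and one is empty.
- spot0 (a point): Centre of the row's first spot, on the bench (100 mm towards the robot from the middle one).
- spot1 (a point): Centre of the row's middle spot, on the bench.
- spot2 (a point): Centre of the row's third spot, on the bench (100 mm beyond the middle one).
- rig: Pull rig fixed to the bench: 30 mm aluminium tube in two blue blocks (50 mm wide, tops at 90 mm). Tube axis along the rig's x, 70 mm up. Origin: on the bench below the yellow disc when the rod is in. Tube mouth at x = 75 mm, tube and blocks beyond it; the rod pulls out along -x. Steel scale strip, 10 mm high, at y -50 to -74, x -130 to 70 mm. The bottle row is about 190 mm away on the +y side.
- rod: Moving part: yellow disc (38 mm diameter, 6 thick) nearest the robot, behind it a black knob (24 mm diameter, 3 to 37 mm beyond the disc's centre along the rig's +x), then a 12 mm steel rod into the tube. Axis level, 70 mm above the bench. Origin: disc's centre; axes as the rig's. Starts fully in, slides 125 mm out along the rig's -x; the spring pulls it in with 4 N at rest, 11 N at 100 mm.
- flange (a point): Centre of the yellow disc, on the rod's axis.
- mark: Red marker fixed on the scale strip, top 22 mm above the bench; its thin tip points at the rod and ends 25 mm short of the rod's axis, seen from above. Origin: on the bench, 50 mm to the rig's -y side of the rod's axis; axes as the rig's. The rod is at its mark when the disc's centre is level with this origin along the rig's x, 50 to 100 mm out from the start.
- parts_bin: Black open parts bin, 100 x 140 x 45 mm, origin under its centre; leave it alone.
- screwdriver: Screwdriver with a red handle lying on the bench; leave it alone.
- wrench: Steel wrench lying on the bench; leave it alone.
- tape_roll: Roll of black tape, 90 mm diameter, 22 mm high; leave it alone.
- multimeter: Yellow multimeter, 160 x 80 x 34 mm; leave it alone.

How it is judged (in metres and radians):
On the way, in this order (a step that is already met when the one before it is completed fails the run):
1. the orange bottle stands upright on the empty spot, let go (angle between bottle's own z axis and vertical below 0.1 rad and height (world z) of bottle below 0.012 m and (horizontal distance between bottle and spot0 below 0.025 m or horizontal distance between bottle and spot1 below 0.025 m or horizontal distance between bottle and spot2 below 0.025 m) and contact force between the fingers and bottle below 0.1 N and linear speed of bottle below 0.03 m/s), for 0.3 s.
2. the rod is held at its mark by the fingers (x of flange in the frame of mark between -0.005 and 0.005 m and contact force between the fingers and rod above 3 N and angle between bottle's own z axis and vertical below 0.1 rad and height (world z) of bottle below 0.012 m and (horizontal distance between bottle and spot0 below 0.025 m or horizontal distance between bottle and spot1 below 0.025 m or horizontal distance between bottle and spot2 below 0.025 m)), for 0.4 s.
At the end, for the whole second after the job is handed in: Orange bottle upright (6 degrees) on the bench, base within 25 mm of a spot's centre, let go and at rest; the other two bottles upright within 25 mm of their places; yellow disc within 5 mm of the marker along the rod, still, fingers holding the rod (over 3 N) (all of step 2 and contact force between the fingers and bottle below 0.1 N and linear speed of bottle below 0.03 m/s and angle between each of neighbour_a, neighbour_b's own z axis and vertical below 0.1 rad and distance of each of neighbour_a, neighbour_b from where it was at the start of the episode below 0.025 m and linear speed of rod below 0.01 m/s); the arm keeps its last pose, push and grip.
It fails at once if a neighbouring bottle is knocked over or shoved more than 30 mm (angle between any of neighbour_a, neighbour_b's own z axis and vertical above 0.6 rad or distance of any of neighbour_a, neighbour_b from where it was at the start of the episode above 0.03 m).
It fails at once if one of the tools, the bin, the tape or the multimeter is moved more than 30 mm (distance of any of parts_bin, screwdriver, wrench, tape_roll, multimeter from where it was at the start of the episode above 0.03 m).
It also fails if it takes over 61 s, if anything falls off the work surface, if the arm or the gripper's body presses on something with over 40 N, if the wrist force passes 120 N, or if a joint passes its speed limit or range.

### The arm

A 6-joint arm with a two-finger parallel gripper is mounted at the origin on the work surface. World frame = base frame: x ahead of the robot, y to its left, z up, the work surface at z = 0. Lengths are in m, angles in degrees, forces in N, time in s.
With the tool pointing down it reaches from about 0.375 to 0.9 m from the base axis. Payload 3.1 kg.
Tool frame: the origin (TCP) lies on the centre line of the jaws, within the pads' length; the fingertips stand 25 mm ahead of it and the grasp point (between the pads) lies 6 mm ahead of it; z points along the fingers, y is the line along which they close (so a half turn about z gives the same grasp; the last joint's range is limited). The gripper opens to 87 mm and grips with 3 to 60 N. Pads are 19 mm wide; open, the fingers measure 117 mm over their backs; the gripper's body (75 mm by 190 mm) begins 51 mm behind the grasp point.
Start: joints at [-81.045, 30.224, 82.088, -0, 67.689, -10.227], TCP at [0.205, -0.59, 0.248] pointing down, gripper open.
Joint ranges: [-176.69, 176.69], [-43.24, 126.21], [12.49, 139.97], [-82, 262], [0, 151.66], [-163.58, 163.58]. Speed limits (degrees/s): [159.86, 159.86, 180, 180, 180, 180].

### API

Orientations are given as a 3x3 rotation matrix whose columns are the frame's x, y, z axes.
In Python, from rig import * gives the robot as it stands.
- The arm moves only by the tool step_arm, never from a script. Its argument "steps" is a list of rows, each a list of 7 numbers: the shift along the tool's x, y, z normalised to -1 to 1, where 1 is 0.3 m, then the turn, a rotation vector about the tool's x, y, z normalised to -1 to 1, where 1 is 45 degrees, then the gripper's target within -1 to 1 (shut at 1, half-way at 0, fully open at -1). A call has 1 to 8 rows; each row is the pose to reach, as a shift and turn from the pose commanded when the call began, along the tool's axes at that moment; what a row does not reach only later rows make up. A row lasts 1/12 s, in which the tool goes at most 41.7 mm and 7.16 degrees, less where a joint would pass 70% of its speed; a pose out of reach is approached as far as the arm can. A call with a number of a shift or a turn outside -1 to 1 is refused whole. A call with a gripper value outside its range is refused whole. The fingers move at their own pace and stop on an object; the grip force is fixed at half the most. Time passes only in rows, so rows that repeat a pose let the fingers close. It gives the time, the measured TCP pose, the force, the opening and the grip force at its end, in the units of the state.
- read_state(): the state, without advancing time (a new reading comes with each control period).
- capture(name): name is "scene" or "top"; returns a dict with "image" (400x640x3 uint8, red, green, blue), "vertical_fov" (degrees; the focal length in pixels is half the picture's height over the tangent of half this angle, whatever the lens; pixels are square), "cx", "cy" (the principal point, pixels), "world_from_camera" (4x4, takes a point from camera to world coordinates). Camera axes: x right, y down, z forward; pixel columns grow to the right and rows downward; lengths in m; the calibration is good to about 2 mm. A picture is of the moment at which its call begins. There is no depth.
- hand_in(): hands the job in; it is judged then, once.
The state is a dict: "time_s": time; "joint_positions": joint angles; "qvel": joint speeds; "tau": joint torques, N m; "position": TCP position; "tcp_rot": TCP orientation; "force": force on the tool from outside, world axes, zero at the start; "moment": the same for the moment, N m; "opening": opening from 0.0 (shut) to 1.0 (fully open); "grasp_force": force on a finger pad.
Only numpy, scipy, OpenCV 4.12 (cv2) and the standard library are available. Lean on these libraries where they do the work, as an engineer would, in place of code of your own. Each camera call takes 0.05 s, during which the arm holds its last target. There are 200 camera calls.

## Working session

There is one attempt and no reset: what is moved stays moved. The work goes in short steps, Python scripts to look and compute and a tool call to move; the robot and the scene stay as the last step left them, time stands still between calls to the robot, and variables do not carry over. Pictures are saved under pics/ and viewed, at most 12 in all, crops included, and the job is handed in when it is done.

Besides the shell and the picture viewer there is one more tool, called after "Call:" as name(argument=value, ...) on one line, values as JSON. step_arm: Moves the arm, as the interface text tells. Scaled input: -1 to 1 covers 0.3 m each way for a shift and 45 degrees each way for a turn. Its arguments: {"type":"object","properties":{"steps":{"type":"array"}},"required":["steps"]}

```bash
mkdir -p pics; cat > h.py <<'E'
from rig import *
import numpy as np, cv2
def cap(n,f=None):
    c=capture(n)
    if f: cv2.imwrite('pics/'+f,cv2.cvtColor(c['image'],cv2.COLOR_RGB2BGR))
    return c
def ray(c,u,v):
    f=c['image'].shape[0]/2/np.tan(np.radians(c['vertical_fov'])/2)
    T=np.array(c['world_from_camera']);d=T[:3,:3]@np.array([(u-c['cx'])/f,(v-c['cy'])/f,1]);return T[:3,3],d
def onz(c,u,v,z):
    o,d=ray(c,u,v);return o+d*(z-o[2])/d[2]
E
python3 - <<'E'
from h import *
for n in('scene','top'):
    c=cap(n,n+'0.png');print(n,c['vertical_fov'],c['cx'],c['cy'],np.round(c['world_from_camera'],3).tolist())
s=read_state();print({k:np.round(v,3).tolist() for k,v in s.items()})
E
```

```text
scene 45.74599770223183 319.16153881133056 208.4326615917105 [[0.1, 0.537, -0.837, 1.411], [0.995, -0.039, 0.094, -0.197], [0.018, -0.842, -0.538, 0.663], [0.0, 0.0, 0.0, 1.0]]
top 42.49293690911236 326.26165740359573 193.48387431635055 [[-0.013, -0.996, 0.089, 0.402], [-1.0, 0.012, -0.007, -0.105], [0.006, -0.089, -0.996, 1.489], [0.0, 0.0, 0.0, 1.0]]
{'time_s': 0.1, 'joint_positions': [-81.044, 30.273, 82.148, -0.004, 67.689, -10.228], 'qvel': [0.139, -0.108, -0.166, 0.035, -0.104, 0.067], 'tau': [-0.0, -44.099, -17.715, 0.064, 0.053, -0.0], 'position': [0.205, -0.59, 0.247], 'tcp_rot': [[0.944, 0.329, -0.0], [0.329, -0.944, 0.002], [0.0, -0.002, -1.0]], 'force': [0.038, 0.547, 0.182], 'moment': [-0.024, 0.002, 0.038], 'grasp_force': 0.0, 'opening': 0.998}
```

View pics/scene0.png

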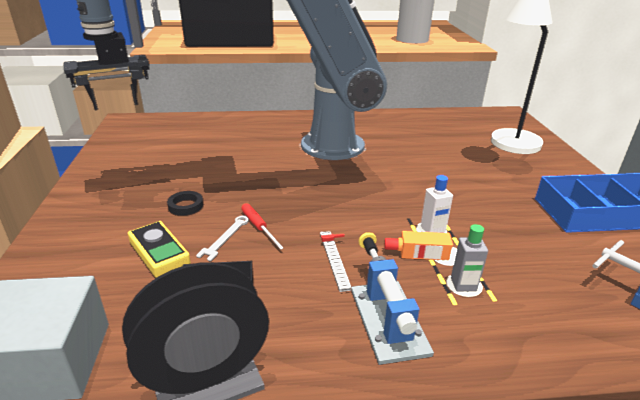

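View pics/top0.png

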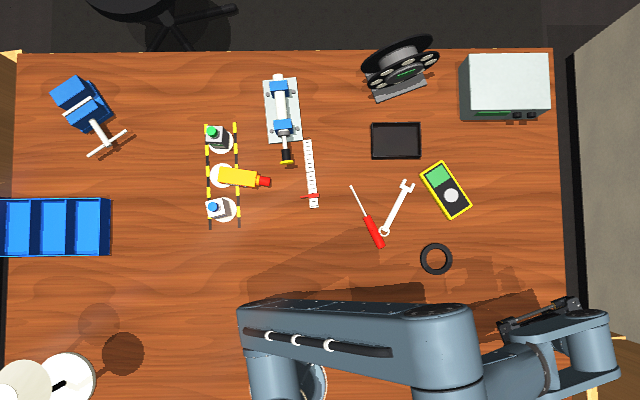

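The scene view shows the orange bottle lying at about (425,245) with its cap towards the knob at (370,241). In the top view, the bottle runs from (217,176) to (270,182). The blue cap is at (213,208) and the green one at (213,131). The disc is at (288,163) and the red marker at (312,197).

```bash
cat > m.py <<'E'
from h import *
def mask(c,box,lo,hi):
    hsv=cv2.cvtColor(c['image'],cv2.COLOR_RGB2HSV);m=cv2.inRange(hsv,lo,hi)
    z=np.zeros_like(m);u0,v0,u1,v1=box;z[v0:v1,u0:u1]=m[v0:v1,u0:u1];return z
def cen(m):
    k=cv2.connectedComponentsWithStats(m);i=1+np.argmax(k[2][1:,4]);return k[3][i],k[2][i]
E
python3 - <<'E'
from m import *
t=cap('top');s=cap('scene')
def show(n,c,box,lo,hi,z):
    try:
        (p,st)=cen(mask(c,box,lo,hi));print(n,p.round(1),st,onz(c,*p,z).round(4))
    except Exception as e: print(n,e)
cv2.imwrite('pics/c1.png',cv2.resize(cv2.cvtColor(t['image'][110:235,195:330],cv2.COLOR_RGB2BGR),None,fx=5,fy=4.8*5/4.8,interpolation=cv2.INTER_CUBIC)[:600])
show('bluecap',t,(200,195,235,222),(100,90,60),(125,255,255),.146)
show('greencap',t,(200,120,235,150),(45,90,50),(85,255,255),.146)
show('redcap',t,(245,165,280,200),(0,180,60),(7,255,255),.036)
show('redcap b',t,(245,165,280,200),(172,150,60),(180,255,255),.036)
show('orange',t,(205,155,275,200),(10,150,120),(26,255,255),.046)
show('disc',t,(275,140,300,175),(20,150,60),(35,255,255),.07)
show('marker',t,(295,185,325,210),(0,150,60),(8,255,255),.022)
show('Sbluecap',s,(425,170,460,195),(100,90,60),(125,255,255),.146)
show('Sgreencap',s,(460,220,495,250),(45,90,50),(85,255,255),.146)
show('Sredcap',s,(380,230,402,260),(0,180,60),(7,255,255),.023)
show('Sdisc',s,(352,225,382,255),(20,150,60),(35,255,255),.07)
show('Smarker',s,(315,225,350,250),(0,150,60),(8,255,255),.022)
m=mask(t,(205,155,275,200),(10,150,120),(26,255,255));
cs=max(cv2.findContours(m,0,1)[0],key=cv2.contourArea);b=cv2.boxPoints(cv2.minAreaRect(cs))
for p in b: print('box',p.round(1),onz(t,*p,.046).round(4))
E
```

```text
bluecap [212.6 206.5] [208 202  10  10  78] [0.4922 0.1823 0.146 ]
greencap [211.4 131.4] [206 126  12  12  94] [0.6914 0.1869 0.146 ]
redcap [264.4 180.7] [259 176  12  10 103] [0.5711 0.0594 0.036 ]
redcap b attempt to get argmax of an empty sequence
orange [251.5 173.2] [ 208  155   67   45 1472] [0.5917 0.0947 0.046 ]
disc [286.4 161.8] [280 160  14   5  52] [ 0.6194 -0.0058  0.07  ]
marker [310.5 195.4] [300 193  19   5  66] [ 0.5288 -0.0708  0.022 ]
Sbluecap [440.8 182.4] [435 175  13  16 158] [0.5189 0.1756 0.146 ]
Sgreencap [475.5 233.3] [468 224  16  20 236] [0.7155 0.1794 0.146 ]
Sredcap [390.3 246.4] [385 239  13  11  59] [0.5842 0.0577 0.023 ]
Sdisc [365.7 239.3] [359 234  17  14  87] [ 0.6167 -0.0077  0.07  ]
Smarker [331.6 236.7] [321 233  24   9 115] [ 0.5363 -0.0688  0.022 ]
box [208. 155.] [0.6451 0.2177 0.046 ]
box [274. 155.] [0.6429 0.031  0.046 ]
box [274. 199.] [0.5178 0.0314 0.046 ]
box [208. 199.] [0.5201 0.2168 0.046 ]
```

View pics/c1.png

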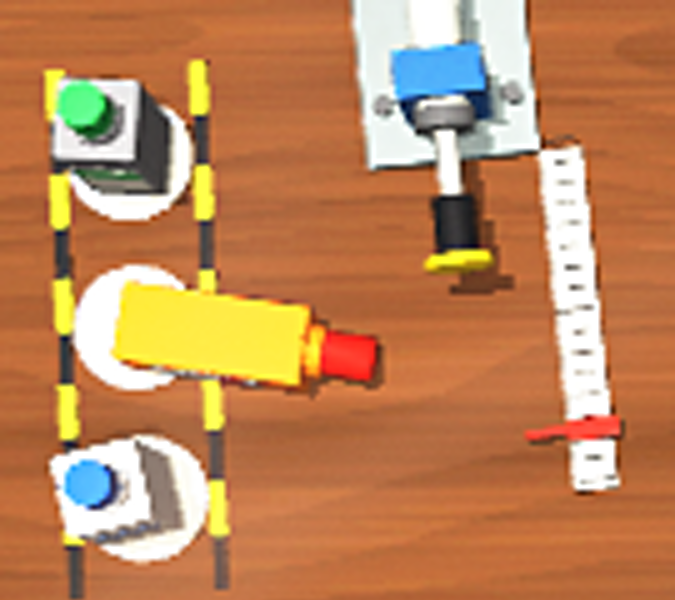

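The crop (5x, offset (195,110)) shows these pixel positions in the full top image:
- The bottle's top face has corners (219.8,166.6), (257.4,171.6), (255.4,187) and (218,182).
- The empty spot is at about (222.2,175.2).
- The marker tip is at (300.4,197).
- The scale runs from (307,140) to (314.4,207.6).

```bash
python3 - <<'E'
from m import *
t=cap('top');s=cap('scene')
Q=lambda u,v,z:onz(t,u,v,z)[:3].round(4)
for n,u,v,z in[('c1',219.8,166.6,.046),('c2',257.4,171.6,.046),('c3',255.4,187,.046),('c4',218,182,.046),('spot1',222.2,175.2,0),('spot0',223.6,209.6,0),('spot2',221.4,141,0),
 ('tip',300.4,197,.02),('mkend',319,195.4,.022),('sA',307,140,.01),('sB',314.4,207.6,.01),('capend',270.6,182,.023),('rodT',284.5,137,.076),('discL',280,163,.07),('discR',293.5,161.5,.07),('knobtop',286.3,155,.082)]: print(n,Q(u,v,z))
def tri(a,b):
    o1,d1=ray(t,*a);o2,d2=ray(s,*b);d1=d1/np.linalg.norm(d1);d2=d2/np.linalg.norm(d2)
    k=np.linalg.lstsq(np.c_[d1,-d2],o2-o1,rcond=None)[0];return ((o1+k[0]*d1+o2+k[1]*d2)/2).round(4),np.linalg.norm(o1+k[0]*d1-o2-k[1]*d2).round(4)
print('blue',tri((212.6,206.5),(440.8,182.4)),'green',tri((211.4,131.4),(475.5,233.3)),'disc',tri((286.4,161.8),(365.7,239.3)))
cv2.imwrite('pics/c2.png',cv2.resize(cv2.cvtColor(s['image'][195:305,310:500],cv2.COLOR_RGB2BGR),None,fx=4,fy=4,interpolation=cv2.INTER_CUBIC))
E
```

```text
c1 [0.6115 0.1842 0.046 ]
c2 [0.596 0.078 0.046]
c3 [0.5524 0.0837 0.046 ]
c4 [0.5678 0.189  0.046 ]
spot1 [0.5929 0.1863 0.    ]
spot0 [0.4925 0.1817 0.    ]
spot2 [0.6938 0.1892 0.    ]
tip [ 0.5247 -0.0417  0.02  ]
mkend [ 0.5285 -0.095   0.022 ]
sA [ 0.6919 -0.0619  0.01  ]
sB [ 0.4944 -0.0813  0.01  ]
capend [0.5686 0.0432 0.023 ]
rodT [ 0.6882 -0.0013  0.076 ]
discL [0.6162 0.0121 0.07  ]
discR [ 0.62   -0.0255  0.07  ]
knobtop [ 0.6365 -0.0064  0.082 ]
blue (array([0.4932, 0.1859, 0.131 ]), np.float64(0.0008)) green (array([0.6947, 0.1904, 0.1306]), np.float64(0.0004)) disc (array([ 0.6189, -0.0069,  0.0716]), np.float64(0.0022))
```

View pics/c2.png

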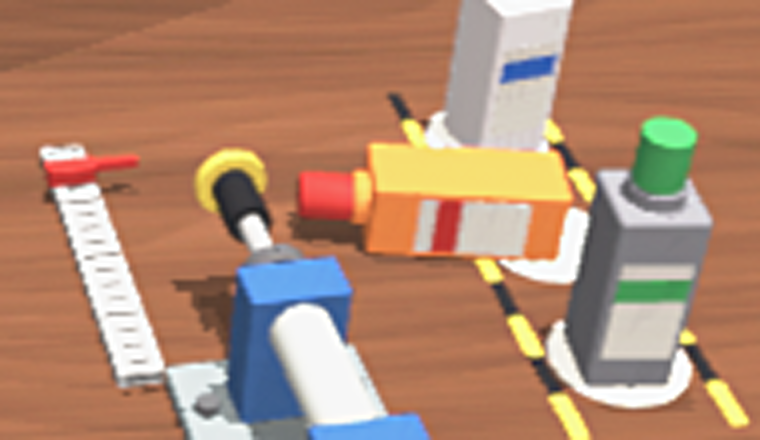

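The scene crop confirms that the bottle lies between the neighbours with its cap pointing at the knob, and the marker tip is near crop (138,160). Next: grasp the body 80 mm from the base, with the tool tilted 25° back over the cap.

```bash
cat > g.py <<'E'
from h import *
from scipy.spatial.transform import Rotation as Ro
Z=np.array([0,0,1.]);a=np.radians(8.3);d=np.array([-np.sin(a),-np.cos(a),0]);n=np.array([np.cos(a),-np.sin(a),0]);th=np.radians(25)
def fr(z,y): z=z/np.linalg.norm(z);return np.c_[np.cross(y,z),y,z]
R1=fr(-np.cos(th)*Z-np.sin(th)*d,n)
base=np.array([.590,.1866,0])
def rel(p,R,off=.006):
    s=read_state();C=np.array(s['tcp_rot']);p=np.asarray(p)-off*R[:,2]
    dp=C.T@(p-s['position'])/.3;w=Ro.from_matrix(C.T@R).as_rotvec(degrees=True)/45
    print('shift',dp.round(3),'turn',w.round(3),'rows',round(max(np.linalg.norm(dp)*.3/.0417,np.linalg.norm(w)*45/7.16),1))
E
python3 - <<'E'
from g import *
G=base+.080*d+.028*Z
rel(G+.15*Z,R1); rel((G+.15*Z+read_state()['position'])/2,R1)
E
```

```text
shift [ 1.935 -1.78   0.214] turn [ 0.302  0.498 -1.366] rows 19.0
shift [ 0.965 -0.886  0.098] turn [ 0.302  0.498 -1.366] rows 9.5
```

Call:
step_arm(steps=[[0.12,-0.11,0,0.05,0.05,-0.1,-1],[0.24,-0.22,0,0.05,0.1,-0.2,-1],[0.36,-0.33,0,0.1,0.15,-0.3,-1],[0.48,-0.44,0,0.1,0.2,-0.4,-1],[0.6,-0.55,0,0.15,0.25,-0.5,-1],[0.72,-0.66,0,0.15,0.25,-0.6,-1],[0.84,-0.77,0,0.15,0.25,-0.7,-1],[0.94,-0.86,0,0.15,0.25,-0.7,-1]])

```text
time_s: 0.97
position: [0.3643, -0.2956, 0.2476]
tcp_rot: [[0.62, 0.779, 0.092], [0.754, -0.624, 0.204], [0.216, -0.058, -0.975]]
force: [1.3, -0.9, 0.2]
opening: 0.998
grasp_force: 0.0
```

```bash
python3 - <<'E'
from g import *
G=base+.080*d+.028*Z
rel(G+.15*Z,R1);print(read_state()['joint_positions'],read_state()['position'])
E
```

```text
shift [ 1.402 -0.266  0.546] turn [ 0.15   0.251 -0.664] rows 11.0
[-59.30186861  20.37708086 101.65405293  11.56353956  65.94875885
 -25.68555724] [ 0.3642744  -0.29556298  0.24758517]
```

Call:
step_arm(steps=[[0.5,-0.1,0.2,0.15,0.25,-0.65,-1],[0.5,-0.1,0.2,0.15,0.25,-0.65,-1],[1,-0.19,0.36,0.15,0.25,-0.65,-1],[1,-0.19,0.36,0.15,0.25,-0.65,-1],[1,-0.19,0.36,0.15,0.25,-0.65,-1],[1,-0.19,0.36,0.15,0.25,-0.65,-1],[1,-0.19,0.36,0.15,0.25,-0.65,-1],[1,-0.19,0.36,0.15,0.25,-0.65,-1]])

```text
time_s: 1.63
position: [0.5164, -0.0107, 0.2103]
tcp_rot: [[0.143, 0.988, 0.061], [0.895, -0.155, 0.419], [0.423, -0.005, -0.906]]
force: [0.0, -0.7, 0.3]
opening: 0.998
grasp_force: 0.0
```

```bash
python3 - <<'E'
from g import *
G=base+.080*d+.028*Z
rel(G+.10*Z,R1);print(read_state()['joint_positions'],read_state()['position'])
E
```

```text
shift [0.266 0.144 0.406] turn [ 0.    -0.001 -0.015] rows 3.6
[-26.82723656  27.10569038 101.40737587  26.8534453   62.67457925
 -32.68683402] [ 0.51643963 -0.01066736  0.21032185]
```

Call:
step_arm(steps=[[0.27,0.14,0.1,0,0,-0.02,-1],[0.27,0.14,0.1,0,0,-0.02,-1],[0.27,0.14,0.1,0,0,-0.02,-1],[0.27,0.14,0.4,0,0,-0.02,-1],[0.27,0.14,0.4,0,0,-0.02,-1],[0.27,0.14,0.4,0,0,-0.02,-1],[0.27,0.14,0.4,0,0,-0.02,-1]])

```text
time_s: 2.22
position: [0.5739, 0.1039, 0.1335]
tcp_rot: [[0.129, 0.99, 0.055], [0.897, -0.14, 0.42], [0.423, -0.005, -0.906]]
force: [-0.6, -0.4, -0.6]
opening: 1.001
grasp_force: 0.0
```

```bash
python3 - <<'E'
from g import *
G=base+.080*d+.028*Z
rel(G,R1);print(read_state()['joint_positions'],read_state()['position'])
t=cap('top');s=cap('scene')
A=t['image'][60:260,180:400];B=s['image'][60:300,280:560]
im=np.zeros((480,800,3),np.uint8);A=cv2.resize(A,None,fx=1.8,fy=1.8);B=cv2.resize(B,None,fx=1.4,fy=1.4)
im[:A.shape[0],:A.shape[1]]=A;im[:B.shape[0],400:400+B.shape[1]]=B
cv2.imwrite('pics/p1.png',im[:,:,::-1])
E
```

```text
shift [-0.136  0.015  0.304] turn [-0.008 -0.001  0.002] rows 2.4
[-12.87490404  36.72849024  98.33017741  32.2151829   52.18950474
 -26.43896407] [0.57389446 0.1038569  0.1334887 ]
```

View pics/p1.png

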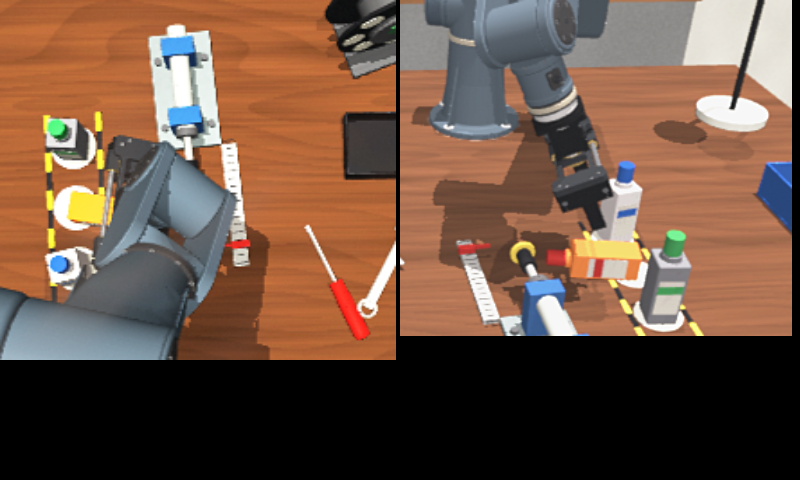

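The combined view shows the open fingers above the bottle body (right panel, about (600,215)), clear of both neighbours and the disc. I descend and close.

Call:
step_arm(steps=[[-0.05,0.01,0.1,0,0,0,-1],[-0.09,0.015,0.2,0,0,0,-1],[-0.136,0.015,0.3,0,0,0,-1],[-0.136,0.015,0.304,0,0,0,-1],[-0.136,0.015,0.304,0,0,0,-1]])

```text
time_s: 2.73
position: [0.5813, 0.1027, 0.0364]
tcp_rot: [[0.13, 0.99, 0.062], [0.897, -0.144, 0.419], [0.423, 0.001, -0.906]]
force: [0.3, 0.4, 0.5]
opening: 1.003
grasp_force: 0.0
```

Call:
step_arm(steps=[[0,0,0,0,0,0,1],[0,0,0,0,0,0,1],[0,0,0,0,0,0,1],[0,0,0,0,0,0,1],[0,0,0,0,0,0,1],[0,0,0,0,0,0,1],[0,0,0,0,0,0,1],[0,0,0,0,0,0,1]])

```text
time_s: 3.4
position: [0.5811, 0.1038, 0.0362]
tcp_rot: [[0.128, 0.99, 0.062], [0.897, -0.142, 0.418], [0.423, 0.002, -0.906]]
force: [0.5, -0.4, 1.9]
opening: 0.529
grasp_force: 29.9
```

```bash
python3 - <<'E'
from g import *
s=read_state();print(s['position'],s['opening'],s['grasp_force'],s['force'])
rel(base+.080*d+.028*Z,R1)
E
```

```text
[0.58106666 0.10378582 0.03622499] 0.5285244588435697 29.93817878421396 [ 0.46429326 -0.36530403  1.93985171]
shift [-0.002 -0.01   0.009] turn [ 0.001 -0.     0.004] rows 0.1
```

Bottle gripped (opening ≈ 46 mm). Lift it.

Call:
step_arm(steps=[[0.05,0,-0.12,0,0,0,1],[0.1,0,-0.22,0,0,0,1],[0.16,0,-0.34,0,0,0,1],[0.21,0,-0.45,0,0,0,1],[0.26,0,-0.56,0,0,0,1],[0.26,0,-0.56,0,0,0,1]])

```text
time_s: 3.9
position: [0.5842, 0.1032, 0.2278]
tcp_rot: [[0.123, 0.99, 0.073], [0.898, -0.142, 0.416], [0.423, 0.015, -0.906]]
force: [0.9, 0.1, -1.8]
opening: 0.524
grasp_force: 29.9
```

```bash
cat >> g.py <<'E'
d2=np.array([.022,-1,0]);n2=np.array([1,.022,0]);n2/=np.linalg.norm(n2);d2/=np.linalg.norm(d2)
R2=fr(np.cos(th)*d2-np.sin(th)*Z,n2);spot=np.array([.594,.188,0]);F=spot+.080*Z+.005*d2
E
python3 - <<'E'
from g import *
s=read_state();print(s['position'],s['force'],s['grasp_force'])
rel(F+.12*Z-.08*np.array([0,1,0]),R2);rel(F+.12*Z,R2)
E
```

```text
[0.58418956 0.10316171 0.22781064] [ 0.92754403  0.09035138 -1.75748791] 29.938168711960316
shift [-0.016  0.029  0.086] turn [-0.06  -1.994 -0.226] rows 12.6
shift [ 0.224 -0.009  0.197] turn [-0.06  -1.994 -0.226] rows 12.6
```

Call:
step_arm(steps=[[0,0.01,0,0,-0.15,-0.02,1],[0,0.01,0,-0.01,-0.3,-0.03,1],[0,0.02,0,-0.01,-0.45,-0.05,1],[0,0.02,0,-0.02,-0.6,-0.07,1],[0,0.02,0,-0.02,-0.75,-0.09,1],[0,0.03,0,-0.03,-0.9,-0.1,1],[0,0.03,0,-0.03,-1,-0.11,1],[0,0.03,0,-0.03,-1,-0.11,1]])

```text
time_s: 4.57
position: [0.5882, 0.1052, 0.2184]
tcp_rot: [[0.059, 0.998, 0.003], [0.937, -0.055, -0.345], [-0.344, 0.023, -0.939]]
force: [-1.2, 0.1, -3.3]
opening: 0.529
grasp_force: 29.9
```

```bash
python3 - <<'E'
from g import *
s=read_state();print(s['position'],s['force'],s['joint_positions'].round(1) if hasattr(s['joint_positions'],'round') else s['joint_positions'])
rel(F+.14*Z-.08*np.array([0,1,0]),R2);rel(F+.13*Z,R2)
E
```

```text
[0.58815768 0.10518451 0.21837456] [-1.22702027  0.14218202 -3.30635087] [  8.7  33.   85.3 -21.9  66.4  21.7]
shift [ 0.007  0.019 -0.017] turn [-0.045 -0.995 -0.094] rows 6.3
shift [ 0.268  0.004 -0.077] turn [-0.045 -0.995 -0.094] rows 6.3
```

Call:
step_arm(steps=[[0,0.01,-0.01,0,-0.15,-0.01,1],[0,0.01,-0.01,-0.01,-0.3,-0.03,1],[0,0.01,-0.01,-0.02,-0.45,-0.04,1],[0,0.02,-0.02,-0.03,-0.6,-0.06,1],[0,0.02,-0.02,-0.03,-0.75,-0.07,1],[0,0.02,-0.02,-0.04,-0.9,-0.09,1],[0,0.02,-0.02,-0.045,-1,-0.095,1],[0,0.02,-0.02,-0.045,-1,-0.095,1]])

```text
time_s: 5.23
position: [0.5936, 0.1042, 0.2216]
tcp_rot: [[-0.013, 1.0, 0.014], [0.42, 0.018, -0.907], [-0.907, -0.006, -0.42]]
force: [-1.0, 0.4, -3.5]
opening: 0.526
grasp_force: 29.9
```

```bash
python3 - <<'E'
from g import *
s=read_state();print(s['position'],s['force'],np.round(s['joint_positions'],1))
rel(F+.12*Z,R2)
t=cap('top');s=cap('scene')
A=t['image'][60:260,100:320];B=s['image'][60:300,280:560]
im=np.zeros((480,800,3),np.uint8);A=cv2.resize(A,None,fx=1.8,fy=1.8);B=cv2.resize(B,None,fx=1.4,fy=1.4)
im[:A.shape[0],:A.shape[1]]=A;im[:B.shape[0],400:400+B.shape[1]]=B
cv2.imwrite('pics/p2.png',im[:,:,::-1])
E
```

```text
[0.59361427 0.10423329 0.22158588] [-0.97107714  0.41581046 -3.51020773] [ 22.1  48.1  79.  -57.8  90.5  41.6]
shift [ 0.175  0.007 -0.228] turn [-0.008  0.003  0.005] rows 2.1
```

View pics/p2.png

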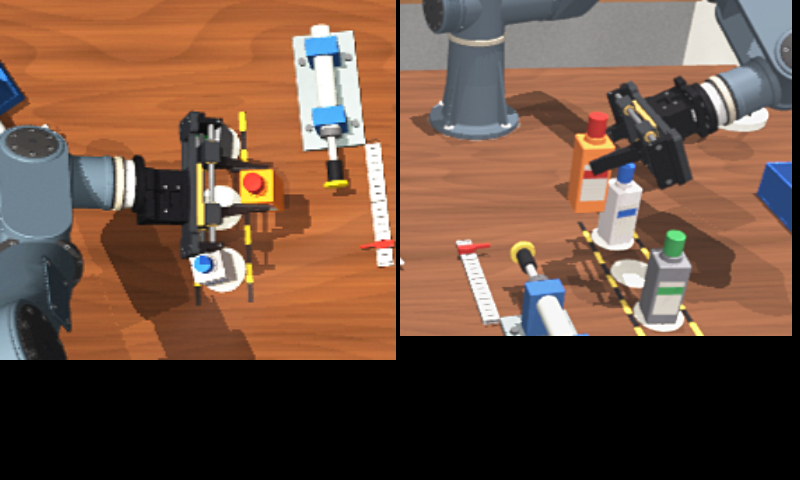

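The bottle is upright in the grip (left panel (255,185)). The empty spot is visible at panel (222,207), between the neighbours. I move over it, staying above the caps.

Call:
step_arm(steps=[[0.04,0,-0.06,0,0,0,1],[0.09,0.005,-0.12,0,0,0,1],[0.13,0.005,-0.18,0,0,0,1],[0.175,0.007,-0.228,-0.01,0,0,1],[0.175,0.007,-0.228,-0.01,0,0,1],[0.175,0.007,-0.228,-0.01,0,0,1]])

```text
time_s: 5.83
position: [0.5966, 0.188, 0.2087]
tcp_rot: [[-0.002, 1.0, 0.026], [0.422, 0.024, -0.906], [-0.907, 0.009, -0.422]]
force: [0.5, -0.4, -2.4]
opening: 0.525
grasp_force: 29.9
```

```bash
python3 - <<'E'
from g import *
s=read_state();print(s['position'],s['force'],np.round(s['joint_positions'],1))
rel(F+.02*Z,R2);rel(F+.002*Z,R2)
from m import *
t=cap('top');s=cap('scene')
print('bot cap', onz(t,*cen(mask(t,(190,140,260,200),(0,180,60),(7,255,255)))[0],.266))
A=t['image'][60:260,100:320];B=s['image'][60:300,280:560]
im=np.zeros((480,800,3),np.uint8);A=cv2.resize(A,None,fx=1.8,fy=1.8);B=cv2.resize(B,None,fx=1.4,fy=1.4)
im[:A.shape[0],:A.shape[1]]=A;im[:B.shape[0],400:400+B.shape[1]]=B
cv2.imwrite('pics/p3.png',im[:,:,::-1])
E
```

```text
[0.59657215 0.18795773 0.208731  ] [ 0.49402769 -0.44215499 -2.36494499] [ 28.2  51.9  71.2 -54.6  96.2  41.7]
shift [ 0.322 -0.012  0.148] turn [ 0.007  0.001 -0.009] rows 2.5
shift [ 0.376 -0.012  0.173] turn [ 0.007  0.001 -0.009] rows 3.0
bot cap [0.59177758 0.1717606  0.266     ]
```

View pics/p3.png

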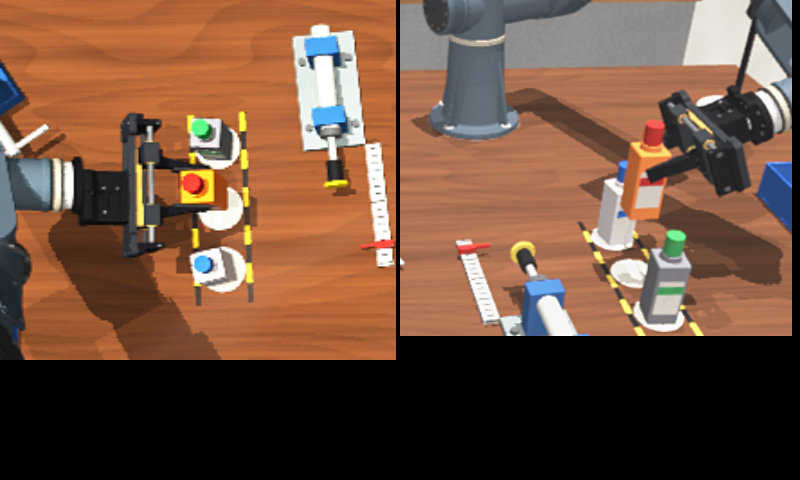

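The bottle hangs between the neighbours over the spot, but its cap reads about 12 mm low in y. I'll triangulate the cap and check the tilt.

```bash
cat >> m.py <<'E'
def tri(t,s,a,b):
    o1,d1=ray(t,*a);o2,d2=ray(s,*b);d1=d1/np.linalg.norm(d1);d2=d2/np.linalg.norm(d2)
    k=np.linalg.lstsq(np.c_[d1,-d2],o2-o1,rcond=None)[0];return ((o1+k[0]*d1+o2+k[1]*d2)/2).round(4),np.linalg.norm(o1+k[0]*d1-o2-k[1]*d2).round(4)
def capt(t,s,tb=(190,140,260,200),sb=(440,130,485,175)):
    R=((0,180,60),(7,255,255));a=cen(mask(t,tb,*R));b=cen(mask(s,sb,*R));print(a,b);return tri(t,s,a[0],b[0])
E
python3 - <<'E'
from m import *
t=cap('top');s=cap('scene');print(capt(t,s))
m=mask(s,(435,130,500,225),(8,150,90),(26,255,255))
c=max(cv2.findContours(m,0,1)[0],key=cv2.contourArea);print(cv2.boundingRect(c));
for v in range(158,220,6):
    u=np.where(m[v])[0];print(v,u.min() if len(u) else 0,u.max() if len(u) else 0,end=' | ')
# expected vertical line projection in the scene for upright axis
f=200/np.tan(np.radians(s['vertical_fov'])/2);T=np.linalg.inv(s['world_from_camera'])
for z in(.12,.17,.228,.25):
    p=T@[.594,.188,z,1];print(z,(p[0]/p[2]*f+s['cx']).round(1),(p[1]/p[2]*f+s['cy']).round(1))
E
```

```text
(array([207.2020202 , 161.70707071]), array([202, 156,  12,  12,  99], dtype=int32)) (array([460.32098765, 156.88888889]), array([453, 148,  16,  17, 162], dtype=int32))
(array([0.5948, 0.1746, 0.2468]), np.float64(0.0001))
(438, 160, 36, 57)
158 0 0 | 164 444 468 | 170 443 473 | 176 443 465 | 182 442 454 | 188 441 469 | 194 440 468 | 200 439 467 | 206 438 466 | 212 441 464 | 218 0 0 | 0.12 455.6 210.0
0.17 459.8 189.8
0.228 464.9 165.0
0.25 466.9 155.1
```

The offset comes from my own sign error: the axis sits 8 mm on the −y side of the grip, exactly as seen, so the bottle is plumb. The hand must go 13 mm to +y and down 116 mm.

```bash
python3 - <<'E'
from g import *
s=read_state();p=np.array(s['position']);C=np.array(s['tcp_rot']);print(p)
for dz in(-.05,-.10,-.115): rel(p+[-.001,.0135,dz],R2,0)
E
```

```text
[0.59647581 0.18662322 0.20888419]
shift [ 0.17  -0.004  0.029] turn [ 0.005  0.003 -0.009] rows 1.2
shift [ 0.321 -0.005  0.099] turn [ 0.005  0.003 -0.009] rows 2.4
shift [ 0.367 -0.005  0.12 ] turn [ 0.005  0.003 -0.009] rows 2.8
```

Call:
step_arm(steps=[[0.02,0,-0.04,0,0,0,1],[0.1,-0.004,0,0,0,0,1],[0.17,-0.004,0.029,0,0,0,1],[0.25,-0.005,0.065,0,0,0,1],[0.321,-0.005,0.099,0,0,0,1],[0.321,-0.005,0.099,0,0,0,1],[0.321,-0.005,0.099,0,0,0,1]])

```text
time_s: 6.62
position: [0.5947, 0.2011, 0.1073]
tcp_rot: [[-0.006, 1.0, 0.024], [0.418, 0.024, -0.908], [-0.909, 0.005, -0.418]]
force: [-0.3, 0.2, -1.7]
opening: 0.525
grasp_force: 29.9
```

```bash
python3 - <<'E'
from m import *
st=read_state();print(st['position'],st['force'],st['grasp_force'])
t=cap('top');s=cap('scene');print(capt(t,s,(190,140,260,195),(435,160,490,230)))
B=np.hstack([cv2.resize(t['image'][100:240,160:300],(400,400)),cv2.resize(s['image'][140:300,390:550],(400,400))])
cv2.imwrite('pics/p4.png',B[:,:,::-1])
E
```

```text
[0.59471557 0.20114222 0.10730019] [-0.2774117   0.17056084 -1.74550906] 29.936459781602025
(array([210.04938272, 168.14814815]), array([204, 164,  12,  10,  81], dtype=int32)) (array([458.23571429, 199.65714286]), array([452, 190,  15,  17, 140], dtype=int32))
(array([0.5932, 0.1896, 0.1455]), np.float64(0.0004))
```

View pics/p4.png

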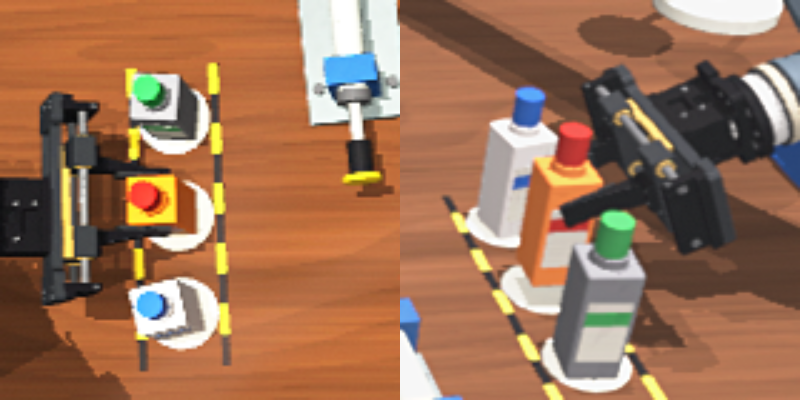

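The bottle is upright in line with its neighbours, with its base about 14 mm above the spot. I lower it slowly.

Call:
step_arm(steps=[[0.012,0,0.003,0,0,0,1],[0.022,0,0.007,0,0,0,1],[0.032,0,0.012,0,0,0,1],[0.038,0,0.015,0,0,0,1],[0.038,0,0.015,0,0,0,1]])

```text
time_s: 7.13
position: [0.595, 0.2021, 0.0956]
tcp_rot: [[-0.004, 1.0, 0.025], [0.419, 0.024, -0.907], [-0.908, 0.007, -0.419]]
force: [-0.2, -0.8, -3.1]
opening: 0.527
grasp_force: 29.9
```

Call:
step_arm(steps=[[0.003,0,0.001,0,0,0,1],[0.006,0,0.003,0,0,0,1],[0.006,0,0.003,0,0,0,1]])

```text
time_s: 7.38
position: [0.5952, 0.202, 0.0937]
tcp_rot: [[-0.004, 1.0, 0.025], [0.42, 0.025, -0.907], [-0.908, 0.007, -0.419]]
force: [-0.3, 0.2, -1.8]
opening: 0.525
grasp_force: 29.9
```

Not touching yet; continue by small steps.

Call:
step_arm(steps=[[0.004,0,0.002,0,0,0,1],[0.006,0,0.003,0,0,0,1],[0.006,0,0.003,0,0,0,1]])

```text
time_s: 7.63
position: [0.5952, 0.202, 0.0917]
tcp_rot: [[-0.004, 1.0, 0.025], [0.419, 0.024, -0.907], [-0.908, 0.007, -0.419]]
force: [0.0, -0.5, -2.9]
opening: 0.522
grasp_force: 29.9
```

Call:
step_arm(steps=[[0.004,0,0.002,0,0,0,1],[0.006,0,0.003,0,0,0,1],[0.006,0,0.003,0,0,0,1]])

```text
time_s: 7.88
position: [0.5952, 0.2019, 0.0897]
tcp_rot: [[-0.004, 1.0, 0.025], [0.42, 0.025, -0.907], [-0.908, 0.007, -0.419]]
force: [-0.0, 0.3, -2.3]
opening: 0.526
grasp_force: 29.9
```

Call:
step_arm(steps=[[0.004,0,0.002,0,0,0,1],[0.006,0,0.003,0,0,0,1],[0.006,0,0.003,0,0,0,1]])

```text
time_s: 8.13
position: [0.5954, 0.2019, 0.0888]
tcp_rot: [[-0.003, 1.0, 0.026], [0.418, 0.024, -0.908], [-0.908, 0.008, -0.418]]
force: [-0.0, 0.2, 1.6]
opening: 0.526
grasp_force: 29.9
```

Call:
step_arm(steps=[[0.004,0,0.002,0,0,0,1],[0.006,0,0.003,0,0,0,1],[0.006,0,0.003,0,0,0,1]])

```text
time_s: 8.38
position: [0.5955, 0.2019, 0.0886]
tcp_rot: [[-0.002, 1.0, 0.026], [0.416, 0.024, -0.909], [-0.909, 0.009, -0.416]]
force: [-0.6, 1.9, 6.7]
opening: 0.522
grasp_force: 29.9
```

Contact. Release, then withdraw along the tool's axis.

Call:
step_arm(steps=[[0,0,0,0,0,0,-0.6],[0,0,0,0,0,0,-0.6],[0,0,0,0,0,0,-0.6],[0,0,0,0,0,0,-0.6],[0,0,0,0,0,0,-0.6],[0,0,0,0,0,0,-0.6]])

```text
time_s: 8.88
position: [0.5952, 0.2017, 0.0855]
tcp_rot: [[-0.004, 1.0, 0.025], [0.419, 0.024, -0.907], [-0.908, 0.007, -0.419]]
force: [-0.5, -0.0, -0.7]
opening: 0.787
grasp_force: 0.0
```

Call:
step_arm(steps=[[0,0,-0.05,0,0,0,-0.6],[0,0,-0.15,0,0,0,-0.6],[0,0,-0.25,0,0,0,-0.6],[0,0,-0.35,0,0,0,-0.6],[-0.3,0,-0.35,0,0,0,-0.6],[-0.5,0,-0.35,0,0,0,-0.6],[-0.5,0,-0.35,0,0,0,-0.6],[-0.5,0,-0.35,0,0,0,-0.6]])

```text
time_s: 9.55
position: [0.5937, 0.2344, 0.2707]
tcp_rot: [[0.001, 1.0, 0.028], [0.42, 0.025, -0.907], [-0.907, 0.013, -0.42]]
force: [0.1, 1.2, 0.6]
opening: 0.799
grasp_force: 0.0
```

```bash
cat >> g.py <<'E'
r=np.radians(5.3);rx=np.array([np.cos(r),np.sin(r),0]);ry=np.array([-np.sin(r),np.cos(r),0])
E
python3 - <<'E'
from g import *
from m import *
s=read_state();print(s['position'],s['force'],np.round(s['joint_positions'],1))
t=cap('top');s=cap('scene');print(capt(t,s,(190,140,260,195),(435,160,490,230)))
K=np.array([.619,-.007,.07])+.020*rx
for y in(ry,-ry): rel(K+.13*Z,fr(-Z,y))
E
```

```text
[0.59366591 0.23443943 0.27074101] [0.1099823  1.18978782 0.56739879] [ 31.5  49.5  65.3 -54.1 103.5  36.6]
(array([211.76829268, 168.24390244]), array([207, 163,  11,  11,  82], dtype=int32)) (array([456.85611511, 208.31654676]), array([451, 198,  14,  18, 139], dtype=int32))
(array([0.5958, 0.1894, 0.1254]), np.float64(0.0005))
shift [-0.136  0.126  0.821] turn [-1.158  1.11  -1.851] rows 15.4
shift [-0.136  0.126  0.821] turn [1.089 1.136 1.675] rows 14.4
```

Released and clear, with the bottle standing at its spot. Reorient for the knob: tool down, closing across the rod.

Call:
step_arm(steps=[[-0.05,0,0,0.07,0.07,0.1,-0.6],[-0.1,0,0.05,0.14,0.15,0.22,-0.6],[-0.1,0,0.1,0.21,0.22,0.33,-0.6],[-0.1,0.05,0.2,0.29,0.3,0.44,-0.6],[-0.1,0.05,0.3,0.36,0.38,0.55,-0.6],[-0.1,0.05,0.35,0.43,0.45,0.66,-0.6],[-0.1,0.05,0.4,0.5,0.53,0.77,-0.6],[-0.1,0.05,0.4,0.54,0.57,0.84,-0.6]])

```text
time_s: 10.32
position: [0.6113, 0.1104, 0.2418]
tcp_rot: [[0.657, 0.722, -0.216], [0.542, -0.651, -0.531], [-0.524, 0.232, -0.819]]
force: [0.1, -0.2, -0.1]
opening: 0.798
grasp_force: 0.0
```

```bash
python3 - <<'E'
from g import *
s=read_state();print(s['position'],s['force'],np.round(s['joint_positions'],1))
K=np.array([.619,-.007,.07])+.020*rx
rel(K+.13*Z,fr(-Z,-ry))
E
```

```text
[0.61125957 0.11043691 0.24180164] [ 0.10918668 -0.17802812 -0.14579903] [ 12.2  41.   69.8 -28.2  90.6  63.4]
shift [-0.086  0.29   0.283] turn [0.542 0.577 0.833] rows 7.2
```

Call:
step_arm(steps=[[-0.02,0.06,0.05,0.07,0.08,0.11,-0.6],[-0.03,0.1,0.09,0.14,0.15,0.22,-0.6],[-0.04,0.14,0.13,0.21,0.22,0.33,-0.6],[-0.05,0.18,0.17,0.29,0.3,0.44,-0.6],[-0.06,0.22,0.21,0.36,0.38,0.55,-0.6],[-0.07,0.26,0.25,0.43,0.45,0.66,-0.6],[-0.086,0.29,0.283,0.5,0.53,0.77,-0.6],[-0.086,0.29,0.283,0.542,0.577,0.833,-0.6]])

```text
time_s: 10.98
position: [0.6398, -0.0052, 0.2062]
tcp_rot: [[0.996, 0.093, 0.001], [0.093, -0.996, 0.0], [0.001, -0.0, -1.0]]
force: [0.1, 0.7, -0.1]
opening: 0.8
grasp_force: 0.0
```

```bash
python3 - <<'E'
from g import *
s=read_state();print(s['position'],s['force'],np.round(s['joint_positions'],1))
K=np.array([.619,-.007,.07])+.020*rx
rel(K,fr(-Z,-ry))
t=cap('top');s=cap('scene')
B=np.hstack([cv2.resize(t['image'][80:240,180:340],(400,400)),cv2.resize(s['image'][130:290,310:510],(400,320))[:,:,:] if 0 else cv2.resize(s['image'][110:310,310:510],(400,400))])
cv2.imwrite('pics/p5.png',B[:,:,::-1])
E
```

```text
[ 0.63975091 -0.00515789  0.20616962] [ 0.08811907  0.67146251 -0.05971178] [-10.5  34.   82.2   0.   63.8  74.2]
shift [-0.003 -0.     0.434] turn [-0.    -0.001  0.001] rows 3.1
```

View pics/p5.png

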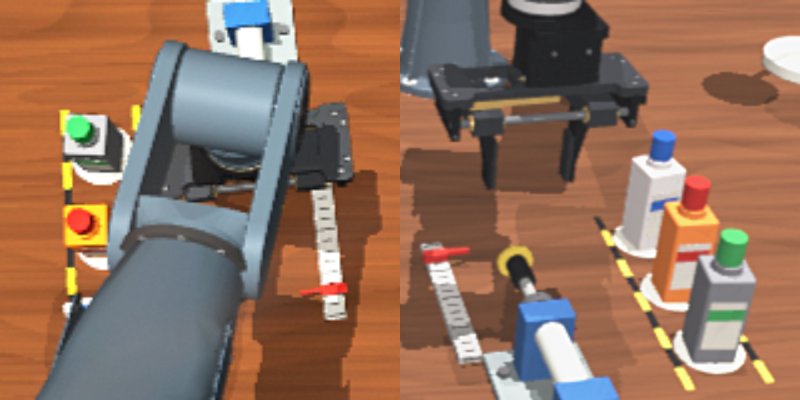

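The orange bottle stands in line with its neighbours (right panel (690,240)). The gripper is above the knob, with its fingers either side of the rod. I descend and grip.

Call:
step_arm(steps=[[0,0,0.1,0,0,0,-0.6],[0,0,0.2,0,0,0,-0.6],[0,0,0.3,0,0,0,-0.6],[0,0,0.4,0,0,0,-0.6],[-0.003,0,0.432,0,0,0,-0.6],[-0.003,0,0.432,0,0,0,-0.6]])

```text
time_s: 11.58
position: [0.6366, -0.0009, 0.0743]
tcp_rot: [[0.995, 0.103, -0.007], [0.103, -0.995, -0.0], [-0.007, -0.0, -1.0]]
force: [-0.1, -0.5, -0.0]
opening: 0.799
grasp_force: 0.0
```

Call:
step_arm(steps=[[0,0,0,0,0,0,1],[0,0,0,0,0,0,1],[0,0,0,0,0,0,1],[0,0,0,0,0,0,1],[0,0,0,0,0,0,1],[0,0,0,0,0,0,1],[0,0,0,0,0,0,1],[0,0,0,0,0,0,1]])

```text
time_s: 12.25
position: [0.639, -0.003, 0.0781]
tcp_rot: [[0.995, 0.1, 0.001], [0.1, -0.995, -0.002], [0.001, 0.002, -1.0]]
force: [0.8, -6.7, -0.0]
opening: 0.28
grasp_force: 4.0
```

Call:
step_arm(steps=[[0,0.004,0,0,0,0,1],[0,0.007,0,0,0,0,1],[0,0.007,0,0,0,0,1],[0,0.007,0,0,0,0,1]])

```text
time_s: 12.58
position: [0.639, -0.0035, 0.0781]
tcp_rot: [[0.995, 0.099, 0.0], [0.099, -0.995, 0.001], [0.001, -0.001, -1.0]]
force: [0.2, 4.7, 3.6]
opening: 0.267
grasp_force: 30.0
```

```bash
python3 - <<'E'
from g import *
s=read_state();print(s['position'],s['force'],s['opening'],s['grasp_force'])
E
```

```text
[ 0.6390489  -0.00352433  0.07806961] [0.24440858 4.67342235 3.60534653] 0.2673971044959083 30.002058148384094
```

Firm grip (30 N). Pull about 85 mm, then measure.

Call:
step_arm(steps=[[-0.05,0.002,0,0,0,0,1],[-0.1,0.002,0,0,0,0,1],[-0.15,0.002,0,0,0,0,1],[-0.2,0.002,0,0,0,0,1],[-0.25,0.002,0,0,0,0,1],[-0.28,0.002,0,0,0,0,1],[-0.28,0.002,0,0,0,0,1],[-0.28,0.002,0,0,0,0,1]])

```text
time_s: 13.25
position: [0.559, -0.0114, 0.0781]
tcp_rot: [[0.995, 0.097, 0.009], [0.097, -0.995, 0.002], [0.009, -0.001, -1.0]]
force: [8.6, 13.0, -4.0]
opening: 0.266
grasp_force: 30.0
```

```bash
python3 - <<'E'
from g import *
s=read_state();print(s['position'],s['force'],s['opening'],s['grasp_force'])
t=cap('top');s=cap('scene')
A=cv2.resize(t['image'][140:220,260:340],(400,400),interpolation=cv2.INTER_CUBIC);B=cv2.resize(s['image'][205:285,300:380],(400,400),interpolation=cv2.INTER_CUBIC)
cv2.imwrite('pics/p6.png',np.hstack([A,B])[:,:,::-1])
E
```

```text
[ 0.55895206 -0.01137418  0.0781218 ] [ 8.64668003 12.99357287 -4.03246385] 0.2659433473180045 29.998411238193512
```

View pics/p6.png

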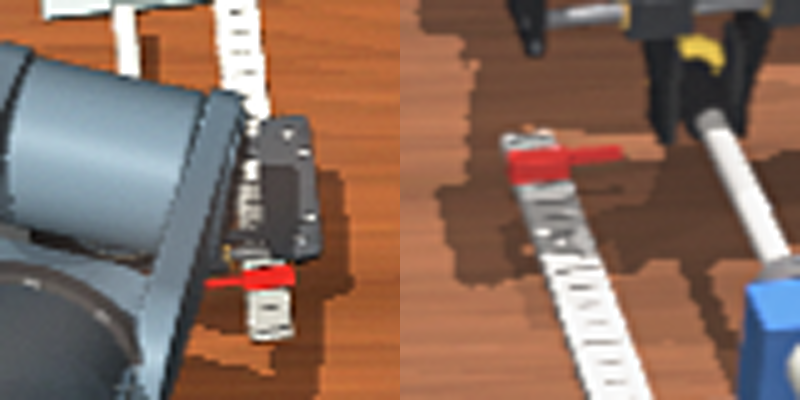

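The view shows the disc's yellow top in the scene panel at about (700,50), slightly short of the red tip at (620,153). I'll measure what's left.

```bash
python3 - <<'E'
from m import *
t=cap('top');s=cap('scene');s0=dict(s);s0['image']=cv2.imread('pics/scene0.png')[:,:,::-1].copy();t0=dict(t);t0['image']=cv2.imread('pics/top0.png')[:,:,::-1].copy()
rx=np.array([np.cos(.0925),np.sin(.0925),0])
R=((0,150,60),(8,255,255))
a=cen(mask(t0,(295,185,325,210),*R));b=cen(mask(s0,(315,225,350,250),*R));M=tri(t,s,a[0],b[0]);print('mark',M,'tip',tri(t,s,(300.5,196.8),(344.3,235.6)))
for n,c,bx in(('init',s0,(352,225,382,255)),('now',s,(348,205,375,235))):
    m=mask(c,bx,(18,110,60),(36,255,255));v,u=np.where(m);print(n,u.min(),u.max(),v.min(),v.max(),len(u))
    for r in range(v.min(),v.min()+4): print(r,u[v==r])
    p=onz(c,u[v==v.min()].mean()+.5,v.min()+.3,.089);print(p.round(4),'disc x along rig',(p@rx+.003).round(4))
m=mask(t0,(275,140,300,175),(18,110,60),(36,255,255));v,u=np.where(m);print('top init',v.min(),v.max(),onz(t,286.5,v.min(),.089)@rx-.003,onz(t,286.5,v.max()+1,.051)@rx+.003)
tip=tri(t,s,(300.5,196.8),(344.3,235.6))[0];print('mark along', M[0]@rx, tip@rx,'tcp',np.array(read_state()['position'])@rx)
E
```

```text
mark (array([ 0.5294, -0.0693,  0.017 ]), np.float64(0.0027)) tip (array([ 0.5259, -0.0397,  0.0159]), np.float64(0.0043))
init 359 376 232 247 135
232 [366 367 368 369 370]
233 [364 365 370 371 372 373]
234 [362 363 364 365 366 367 368 369 370 371 372 373 374]
235 [361 362 363 364 365 366 367 368 369 370 371 372 373 374]
[ 0.6182 -0.0033  0.089 ] disc x along rig 0.6183
now 355 373 207 219 54
207 [372 373]
208 []
209 []
210 []
[0.5226 0.0253 0.089 ] disc x along rig 0.5257
top init 160 164 0.6150889292991337 0.6130906337111375
mark along 0.5207356624157873 0.5199847223479301 tcp 0.5562469096501398
```

About 16 mm left to go (mark at 0.520, disc now about 0.536 along the rig). I also ease the side load.

Call:
step_arm(steps=[[-0.02,-0.004,0,0,0,0,1],[-0.04,-0.008,0,0,0,0,1],[-0.052,-0.008,0,0,0,0,1],[-0.052,-0.008,0,0,0,0,1],[-0.052,-0.008,0,0,0,0,1],[-0.052,-0.008,0,0,0,0,1]])

```text
time_s: 13.95
position: [0.5456, -0.0125, 0.0781]
tcp_rot: [[0.995, 0.098, 0.013], [0.098, -0.995, -0.001], [0.013, 0.003, -1.0]]
force: [10.1, 7.4, -6.4]
opening: 0.261
grasp_force: 30.0
```

```bash
python3 - <<'E'
from m import *
st=read_state();rx=np.array([np.cos(.0925),np.sin(.0925),0]);print(st['position'],st['force'],st['grasp_force'],'tcp along',np.array(st['position'])@rx)
for k in range(2):
    s=cap('scene');m=mask(s,(348,195,370,228),(18,110,60),(36,255,255))
    nl,lab,stt,ce=cv2.connectedComponentsWithStats(m)
    print(stt[1:].tolist())
i=1+np.argmax(stt[1:,4]);v,u=np.where(lab==i)
for r in range(v.min(),v.max()+1): print(r,u[v==r].min(),u[v==r].max())
p=onz(s,u[v==v.min()].mean()+.5,v.min()+.3,.089);print(p.round(4),'disc along',(p@rx+.003).round(4))
t=cap('top')
B=np.hstack([cv2.resize(s['image'][190:250,310:390],(533,400),interpolation=cv2.INTER_CUBIC),cv2.resize(t['image'][165:245,270:323],(265,400))]);cv2.imwrite('pics/p7.png',B[:,:,::-1])
E
```

```text
[ 0.54555112 -0.01253714  0.0781478 ] [10.06604633  7.37418364 -6.42809362] 29.998904764652252 tcp along 0.5420608170484901
[[348, 195, 16, 3, 30], [365, 195, 2, 1, 2], [354, 208, 9, 8, 48], [348, 217, 1, 2, 2]]
[[348, 195, 16, 3, 30], [365, 195, 2, 1, 2], [354, 208, 9, 8, 48], [348, 217, 1, 2, 2]]
208 356 356
209 354 360
210 354 362
211 354 362
212 354 362
213 355 362
214 360 362
215 361 362
[ 0.5241 -0.0129  0.089 ] disc along 0.5237
```

View pics/p7.png

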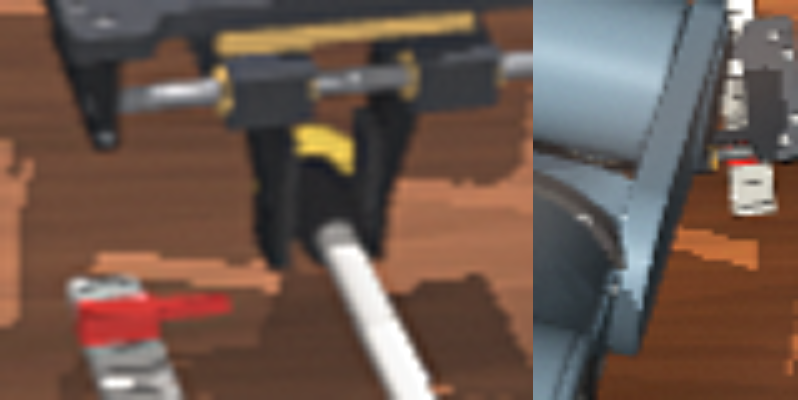

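The disc (panel (325,145)) is within 2–3 mm of the mark, so I pull a further 2 mm.

Call:
step_arm(steps=[[-0.004,-0.005,0,0,0,0,1],[-0.008,-0.005,0,0,0,0,1],[-0.008,-0.005,0,0,0,0,1],[-0.008,-0.005,0,0,0,0,1],[-0.008,-0.005,0,0,0,0,1],[-0.008,-0.005,0,0,0,0,1]])

```text
time_s: 14.6
position: [0.5439, -0.0126, 0.0782]
tcp_rot: [[0.995, 0.098, 0.015], [0.098, -0.995, -0.003], [0.014, 0.005, -1.0]]
force: [11.2, 2.8, -8.2]
opening: 0.268
grasp_force: 30.0
```

```bash
python3 - <<'E'
from m import *
st=read_state();rx=np.array([np.cos(.0925),np.sin(.0925),0]);print(st['position'],st['force'],st['grasp_force'],'tcp along',np.array(st['position'])@rx)
s=cap('scene');t=cap('top');s0=dict(s);s0['image']=cv2.imread('pics/scene0.png')[:,:,::-1].copy()
f=200/np.tan(np.radians(s['vertical_fov'])/2);T=np.linalg.inv(s['world_from_camera'])
def axis(c,a0,y0,rng):  # gray profile along the rod's upper line in the scene image
    g=cv2.cvtColor(c['image'],cv2.COLOR_RGB2GRAY).astype(np.float32)
    for q in rng:
        P=a0+rx*q;p=T@[P[0],P[1],.073,1];u,v=p[0]/p[2]*f+s['cx'],p[1]/p[2]*f+s['cy']
        print(round(q*1000),round(float(cv2.getRectSubPix(g,(1,1),(u-.5,v-.5))[0,0])),end='; ')
    print()
D=np.array([.6165*rx[0],0,0])
P0=np.array([.6195,-.0065,0]);print(P0@rx);axis(s0,P0,0,np.arange(.026,.054,.002))
Q=P0+rx*(.5203-P0@rx);print(Q);axis(s,Q,0,np.arange(.026,.054,.002))
print(capt(t,s,(190,140,260,195),(435,160,490,230)))
E
```

```text
[ 0.54393018 -0.01257728  0.07817397] [11.19674885  2.81985076 -8.16402966] 29.998962879180908 tcp along 0.5404430928054357
0.6162511977824366
26 61; 28 58; 30 51; 32 49; 34 67; 36 139; 38 211; 40 250; 42 252; 44 249; 46 247; 48 246; 50 246; 52 246; 
[ 0.523959   -0.01536283  0.        ]
26 39; 28 39; 30 39; 32 43; 34 52; 36 83; 38 119; 40 139; 42 150; 44 153; 46 161; 48 191; 50 206; 52 222; 
(array([211.75  , 168.1375]), array([207, 163,  11,  11,  80], dtype=int32)) (array([456.82835821, 208.54477612]), array([451, 200,  14,  16, 134], dtype=int32))
(array([0.5961, 0.1894, 0.1251]), np.float64(0.0007))
```

The knob end sits 36.7 mm beyond the mark, against 36.2 mm measured from the initial disc position, so the disc is within about 1 mm of the marker. Hold briefly, then hand in.

Call:
step_arm(steps=[[-0.001,0,0,0,0,0,1],[-0.001,0,0,0,0,0,1],[-0.001,0,0,0,0,0,1],[-0.001,0,0,0,0,0,1],[-0.001,0,0,0,0,0,1],[-0.001,0,0,0,0,0,1],[-0.001,0,0,0,0,0,1],[-0.001,0,0,0,0,0,1]])

```text
time_s: 15.37
position: [0.5437, -0.0126, 0.0782]
tcp_rot: [[0.995, 0.098, 0.015], [0.099, -0.995, -0.003], [0.015, 0.005, -1.0]]
force: [10.3, 2.9, -7.9]
opening: 0.267
grasp_force: 30.0
```

```bash
python3 -c "
from rig import *
print(read_state()['position'],hand_in())"
```

```text
the job is handed in; nothing more can be done
[ 0.54367664 -0.01260521  0.07816573] None
```

I've handed the job in: the orange bottle stands upright and released on the empty spot, and the gripper is holding the knob with the yellow disc, by my measurement, within about 1 mm of the red marker; hand-in returned no verdict.

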